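Cover the tofu pan and hold the chilled well's sprung lid

TASK

Put the loose steel lid on the loaded tofu pan where it stands, seated square and flat all round, and let go of it. Then take the chilled well's sprung lid by its front bar, raise it clearly past its balance point until the springs take over (do not let it fly up to its stop), ease it back to a few degrees below the balance point, and finish still holding it there at rest with the fingers, so that I can slip the pan in underneath and the lid will fall shut by itself once I have taken it over. Leave everything else on the counter where it is.

Things in the scene. Friction and masses are not known exactly. Their poses are not given: they have to be found in the camera images.
- pan_mouth (a point): Loaded steel pan, 176 x 108 mm over its rim, 65 mm high, loose on the counter, two white tofu blocks in it (0.8 kg), left or right of the wooden board. This point: centre of its mouth, level with the rim's top; x along the 176 mm side, z up. Opening 154 x 86 mm.
- lid_handle (a point): Loose steel pan lid, right way up on a wooden board 12 mm thick. Plate 172 x 104 x 3 mm; plug below it 147 x 79 x 6 mm drops into the pan's mouth (3.5 mm play each side), either way round. This point: middle of its handle bar (74 long in x, 12 wide in y, 8 mm high; 24 mm clear below), 37 mm above the plug's underside; seated, 31 mm above the pan's mouth point. 0.18 kg. z up.
- hood (a joint): Sprung lid (steel slab 235 x 360 x 18 mm, 0.95 kg) of the fixed chilled well (steel box 250 x 360 x 120 mm high). 0 rad = shut, as at the start; grows as its front is raised; stop at 1.2. Hinge springs balance it at 0.70 rad (40 degrees): below that it falls shut if released, above it rises by itself. Lifting takes about 1 N at the bar when shut, 0.25 N at 0.6 rad.
- hood_bar (a point): Middle of the sprung lid's front bar: round, 12 mm thick, 158 mm long, 40 mm in front of the lid's edge (34 mm clear gap), 132 mm above the counter when shut. It turns with the lid: 275 mm in front of the hinge axis and 8 mm above it when shut. x (lid shut) points towards the hinge, y along the bar.
- hood_hinge (a point): Middle of the sprung lid's hinge axis, along the well's far edge, 124 mm above the counter; fixed. y is the axis; x points level from the well's front to its rear, z up. Raising the lid turns it about +y.
- mug: White mug, 76 mm wide, 85 mm high, bystander; origin at the centre of its underside.
- bottle: Amber bottle, 60 mm wide, 190 mm high, bystander; origin at the centre of its underside.
- dish: Small blue sauce dish, 70 mm wide, 25 mm high, bystander; origin at the centre of its underside.
- ladle: Steel serving spoon with a wooden handle, 260 mm long, lying between the robot and the chilled well, bystander.
- knife: Tofu knife, 280 mm long, 50 mm wide, lying flat in front of the robot, bystander; origin on the counter, middle of its length.

How it is judged:
On the way, in this order (a step that is already met when the one before it is completed fails the run):
1. the pan's lid sits square and flat on the pan, let go (horizontal distance between lid_handle and pan_mouth below 0.006 m and z of lid_handle in the frame of pan_mouth between 0.028 and 0.034 m and angle between the x axis of lid_handle and the x axis of pan_mouth, either way round below 0.1 rad and angle between each of lid_handle, pan_mouth's own z axis and vertical below 0.05 rad and contact force between the fingers and pan_lid below 0.1 N), for 0.2 s.
2. the sprung lid is raised clearly past its balance point (joint above 0.74 rad) (value of joint hood above 0.74 rad), for 0.1 s.
At the end, for the whole second after the job is handed in: Sprung lid at rest at 0.48 to 0.68 rad (balance 0.70), held by the fingers alone; pan lid released, seated within 6 mm and 0.1 rad of the pan, handle 28 to 34 mm over its mouth, flat within 0.05 rad; pan within 40 mm and bystanders within 30 mm of where they started (all of step 1 and value of joint hood between 0.48 and 0.68 rad and velocity of joint hood between -0.05 and 0.05 rad/s and contact force between the fingers and hood above 0.1 N and contact force between each of pan, pan_lid, mug, bottle, dish, ladle, knife and hood below 0.05 N and distance of pan_mouth from where it was at the start of the episode below 0.04 m and distance of each of mug, bottle, dish, ladle, knife from where it was at the start of the episode below 0.03 m); the arm keeps its last pose, push and grip.
It fails at once if the sprung lid flew up towards its stop (joint above 1.05 rad) (value of joint hood above 1.05 rad).
It fails at once if a bystander was knocked away (moved over 60 mm) (distance of any of mug, bottle, dish, ladle, knife from where it was at the start of the episode above 0.06 m).
It also fails if it takes over 64 s, if anything falls off the work surface, if the arm or the gripper's body presses on something with over 40 N, if the wrist force passes 120 N, or if a joint passes its speed limit or range.

ROBOT

A 6-joint arm with a two-finger parallel gripper is mounted at the origin on the work surface. World frame = base frame: x ahead of the robot, y to its left, z up, the work surface at z = 0. Lengths are in m, angles in rad, forces in N, time in s.
With the tool pointing down it reaches from about 0.3 to 0.875 m from the base axis. Payload 4.2 kg.
Tool frame: the origin (TCP) lies between the finger pads; the fingertips stand ctrl.nose_length ahead of it and the grasp point (between the pads) lies 2 mm behind it (ctrl.nose_length is the distance from the TCP to the fingertips, in m); x points along the fingers, z is the direction in which the jaws open and shut, and the axes are right-handed (so a half turn about x gives the same grasp; the last joint's range is limited). The gripper opens to 85 mm and grips with 20 to 120 N. Pads are 22 mm wide; open, the fingers measure 114 mm over their backs; the gripper's body (76 mm by 85 mm) begins 54 mm behind the grasp point. The pads swing forward as they close: fully open they stand 13 mm farther back than shut.
Start: joints at [1.108, 0.32, 1.565, -0, 1.257, -0.02], TCP at [0.246, 0.52, 0.248] pointing down, gripper open.
Joint ranges: [-3.11, 3.11], [-0.84, 2.01], [0.21, 2.61], [-1.34, 4.49], [0.05, 2.63], [-2.56, 2.56]. Speed limits (rad/s): [2.57, 2.57, 3.14, 3.14, 3.14, 3.14].

INTERFACE

Orientations are given as a rotation vector (axis times angle).
In Python, from plant import ctrl gives the robot as it stands.
- The arm moves only by the tool servo_tool, never from a script. Its argument "series" is one flat list of numbers, 6 for each row, row after row: the shift along the world's x, y, z in mm, then the turn, a rotation vector about the world's x, y, z in degrees. A call has 1 to 8 rows; each row shifts and turns the commanded pose from where the row before left it; what a row does not reach is not made up. A row lasts 1/8 s, in which the tool goes at most 62.5 mm and 10.7 degrees, less where a joint would pass 70% of its speed; a pose out of reach is approached as far as the arm can. A call with a gripper value outside its range is refused whole. "hand" is the closure, from 0 (fully open) to 1 (shut), set as the call begins (left out, the last holds). The fingers move at their own pace and stop on an object; the grip force is fixed at half the most. Time passes only in rows, so rows that do not move let the fingers close. It gives the time, the measured TCP pose, the force and the opening at its end, in the units of the state.
- ctrl.get_state(): the state, without advancing time (a new reading comes with each control period).
- ctrl.camera(name): name is "scene" or "top" or "wrist"; returns a dict with "img" (480x640x3 uint8, red, green, blue), "fx", "fy", "cx", "cy" (pixels), "xyz" and "attitude" of the camera in the world. Camera axes: x right, y down, z forward; pixel columns grow to the right and rows downward; lengths in m; the calibration is good to about 2 mm. A picture is of the moment at which its call begins. There is no depth.
- ctrl.sign_off(): hands the job in, once; it reports no verdict.
Trained networks look in the newest picture that a camera, given by its name, has taken for a name from the list of things; names that differ only in an ending like _2 or _b are one class to them, and where a whole thing is asked for, a point or a joint stands for the part that bears it (a point fixed in the world has none). Each returns a list of dicts, best first, with "score" (0 to 1); they miss things now and then, are a little off and sometimes report something else, mostly with a low value. They report only what shows in the picture. A call takes as long as a camera call.
- ctrl.search_frame(camera, label): "position" ([x, y, z] in m, in world coordinates, good to about 4 mm: the middle of the surface that is visible of it).
- ctrl.silhouettes(camera, label): "mask" (480x640 bool, what is visible of it).
The state is a dict: "time_s": time; "q": joint angles; "joint_vel": joint speeds; "joint_efforts": joint torques, N m; "tool_pos": TCP position; "ee_rot": TCP orientation; "ft_force": force on the tool from outside, world axes, zero at the start; "moment": the same for the moment, N m; "finger_gap": finger opening in m.
Only numpy, scipy, OpenCV 4.12 (cv2) and the standard library are available. Lean on these libraries where they do the work, as an engineer would, in place of code of your own. Each camera call takes 0.05 s, during which the arm holds its last target. There are 200 camera calls.

## Working session

There is one attempt and no reset: what is moved stays moved. The work goes in short steps, Python scripts to look and compute and a tool call to move; the robot and the scene stay as the last step left them, time stands still between calls to the robot, and variables do not carry over. Pictures are saved under pics/ and viewed, about 8 in all and at most 12, crops included, and the job is handed in when it is done.

Besides the shell and the picture viewer there is one more tool, called after "Request:" as name(argument=value, ...) on one line, values as JSON. servo_tool: Moves the arm, as the interface text tells. Its arguments: {"type":"object","properties":{"series":{"type":"array"},"hand":{"type":"number"}},"required":["series"]}

```bash
ls; mkdir -p pics; cat > h.py <<'E'
import numpy as np, cv2
from scipy.spatial.transform import Rotation as R
from plant import ctrl
def Rm(a):
    a=np.array(a,float)
    return a if a.shape==(3,3) else (R.from_rotvec(a).as_matrix() if a.size==3 else R.from_quat(a).as_matrix())
def ray(c,u,v,z):
    d=Rm(c["attitude"])@np.array([(u-c["cx"])/c["fx"],(v-c["cy"])/c["fy"],1]); o=np.array(c["xyz"])
    return o+d*(z-o[2])/d[2]
def proj(c,p):
    q=Rm(c["attitude"]).T@(np.array(p)-c["xyz"]); return np.array([c["fx"]*q[0]/q[2]+c["cx"],c["fy"]*q[1]/q[2]+c["cy"]])
def save(c,n): cv2.imwrite("pics/"+n+".png",c["img"][:,:,::-1])
def maskrect(c,m,z):
    cs,_=cv2.findContours(m.astype(np.uint8),0,1); k=max(cs,key=cv2.contourArea)[:,0,:]
    P=np.array([ray(c,u,v,z)[:2] for u,v in k]); (ctr,wh,a)=cv2.minAreaRect((P*1000).astype(np.float32))
    return np.round(ctr,1),np.round(wh,1),round(a,1)
E
python3 - <<'E'
from h import *
s=ctrl.get_state(); print({k:np.round(v,3).tolist() for k,v in s.items()},ctrl.nose_length)
for n in ["scene","top"]:
    c=ctrl.camera(n); save(c,n+"0"); print(n,np.round(c["xyz"],3),np.round(c["attitude"],3),c["fx"])
    for l in ["pan_mouth","lid_handle","hood","hood_bar","mug","bottle","dish","ladle","knife"]:
        try: print(l,[(np.round(d["position"],3).tolist(),round(d["score"],2)) for d in ctrl.search_frame(n,l)[:3]])
        except Exception as e: print(l,e)
        if n=="top" and l in("pan_mouth","lid_handle","hood","hood_bar"):
            z={"pan_mouth":.065,"lid_handle":.021,"hood":.13,"hood_bar":.138}[l]
            for d in ctrl.silhouettes(n,l)[:2]: print("  mask",maskrect(c,d["mask"],z),d["score"])
E
```

```text
pics
{'time_s': 0.0, 'q': [1.108, 0.32, 1.566, 0.0, 1.257, -0.02], 'joint_vel': [-0.0, 0.001, -0.0, 0.001, -0.002, -0.001], 'joint_efforts': [-0.002, -41.553, -23.416, -0.0, 0.008, 0.0], 'tool_pos': [0.246, 0.519, 0.247], 'ee_rot': [-0.878, 1.388, 0.877], 'ft_force': [-0.017, 0.496, -1.151], 'moment': [-0.013, -0.011, 0.002], 'finger_gap': 0.086} 0.017
scene [1.177 0.034 0.903] [-1.863 -1.794  0.624] 497.5399379040867
pan_mouth [([0.577, 0.188, 0.044], 0.59)]
lid_handle [([0.503, 0.39, 0.019], 0.7)]
hood [([0.603, -0.21, 0.142], 0.9)]
hood_bar [([0.602, -0.209, 0.142], 0.92)]
mug [([0.752, 0.129, 0.046], 0.68)]
bottle [([0.761, 0.266, 0.119], 0.86)]
dish [([0.361, -0.001, 0.014], 0.96), ([0.76, 0.265, 0.118], 0.56)]
ladle [([0.224, -0.305, 0.013], 0.8), ([0.503, 0.391, 0.02], 0.72), ([0.602, -0.21, 0.14], 0.35)]
knife [([0.267, 0.294, 0.009], 0.77), ([0.504, 0.391, 0.019], 0.24)]
top [0.399 0.062 1.405] [-2.147  2.205 -0.151] 624.3719103690862
pan_mouth [([0.571, 0.19, 0.046], 0.96)]
  mask (array([566.6, 184.3]), array([175.3, 108.6]), 12.4) 0.92
lid_handle [([0.49, 0.392, 0.02], 0.64)]
  mask (array([488.6, 393.7]), array([171.5, 103.8]), 7.4) 0.92
hood [([0.575, -0.203, 0.14], 0.73), ([0.734, 0.264, 0.126], 0.36), ([0.574, -0.206, 0.14], 0.2)]
hood_bar [([0.573, -0.204, 0.143], 0.72)]
  mask (array([ 557.2, -210.5]), array([281.3, 360.9]), 4.7) 0.9
mug [([0.758, 0.13, 0.029], 0.69)]
bottle [([0.734, 0.261, 0.126], 0.75)]
dish [([0.368, -0.001, 0.014], 0.87)]
ladle [([0.289, -0.309, 0.014], 0.78)]
knife [([0.253, 0.301, 0.008], 0.65)]
```

View pics/top0.png

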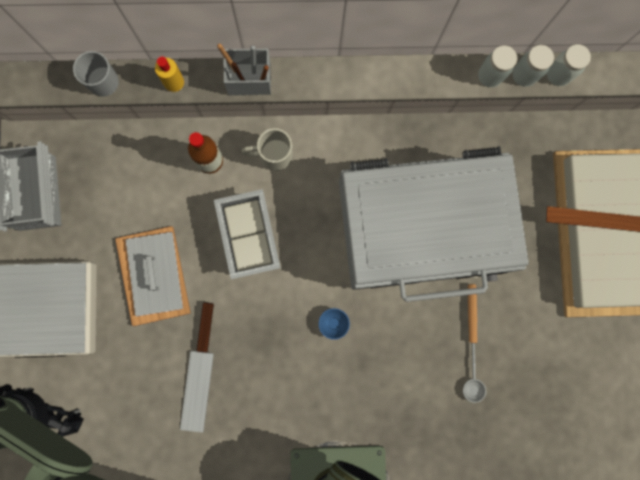

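View pics/scene0.png

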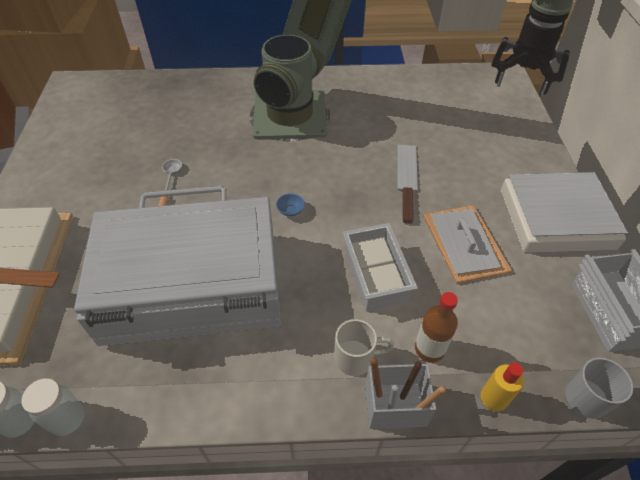

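The top view (up = +x, left = +y) shows:
- the pan at (246,234)
- the lid on its board with its handle at (149,272)
- the hood bar at (444,293), with the ladle handle's end at (473,290) below it
- the dish at (334,323)

The scene view agrees. Next I'll work out the pre-grasp move.

```bash
cat >> h.py <<'E'
def tool(yaw_deg,tilt=0):
    "tool down, jaws (z) along world dir at yaw_deg; tilt deg about +z_perp"
    y=np.radians(yaw_deg); z=np.array([np.cos(y),np.sin(y),0]); x=np.array([0,0,-1.]); return np.c_[x,np.cross(z,x),z]
def delta(target,Rt):
    s=ctrl.get_state(); return np.round((np.array(target)-s["tool_pos"])*1000,1),np.round(np.degrees(R.from_matrix(Rt@Rm(s["ee_rot"]).T).as_rotvec()),1)
E
python3 - <<'E'
from h import *
s=ctrl.get_state(); print(np.round(Rm(s["ee_rot"]),3))
for y in (97.4,-82.6): print(y,delta([.489,.394,.2],tool(y)))
c=ctrl.camera("wrist"); r=Rm(s["ee_rot"]); print("cam rel tool",np.round(r.T@(np.array(c["xyz"])-s["tool_pos"]),3),np.round(r.T@Rm(c["attitude"]),2),c["fx"])
t=ctrl.camera("top"); print(proj(t,[.4886,.3937,.053]))
# bar pixels in top: bright pixels along the bar
g=cv2.cvtColor(t["img"],cv2.COLOR_RGB2GRAY)
for u in range(410,485,8): print(u,g[280:306,u].tolist())
E
```

```text
[[ 0.    -0.904  0.428]
 [ 0.     0.428  0.904]
 [-1.     0.     0.   ]]
97.4 (array([ 242.6, -125.6,  -48.3]), array([-0. , -0. , 32.8]))
-82.6 (array([ 242.6, -125.6,  -48.3]), array([  -0. ,    0. , -147.2]))
cam rel tool [-0.126  0.065  0.   ] [[-0.   -0.26  0.97]
 [ 0.   -0.97 -0.26]
 [ 1.    0.    0.  ]] 346.70998947589834
[149.65361991 272.89597322]
410 [152, 132, 102, 90, 107, 126, 134, 133, 134, 135, 134, 133, 131, 131, 126, 119, 124, 136, 147, 147, 138, 128, 124, 126, 125, 125]
418 [135, 110, 100, 115, 128, 132, 133, 132, 132, 130, 131, 127, 129, 123, 118, 121, 134, 146, 145, 137, 131, 127, 129, 130, 130, 128]
426 [119, 110, 121, 130, 131, 128, 129, 126, 125, 125, 125, 124, 120, 117, 120, 133, 145, 145, 137, 127, 122, 122, 122, 119, 118, 119]
434 [105, 110, 119, 122, 121, 121, 122, 123, 123, 123, 122, 120, 114, 116, 131, 144, 147, 139, 127, 121, 121, 121, 123, 122, 121, 121]
442 [111, 121, 123, 124, 123, 122, 120, 118, 119, 116, 112, 110, 114, 129, 142, 148, 141, 125, 116, 117, 117, 119, 118, 119, 119, 118]
450 [111, 113, 114, 116, 116, 118, 118, 120, 117, 115, 111, 114, 128, 143, 147, 140, 126, 120, 120, 119, 118, 116, 115, 116, 118, 118]
458 [107, 114, 113, 110, 110, 110, 110, 112, 109, 106, 112, 127, 143, 147, 141, 128, 122, 123, 124, 123, 121, 117, 113, 112, 111, 110]
466 [124, 121, 106, 85, 74, 73, 72, 73, 79, 99, 123, 141, 147, 138, 117, 88, 74, 70, 69, 69, 67, 66, 70, 68, 66, 69]
474 [120, 117, 117, 117, 123, 131, 133, 126, 120, 128, 139, 146, 144, 135, 132, 138, 143, 142, 143, 143, 143, 142, 143, 143, 142, 143]
482 [105, 105, 105, 107, 106, 105, 103, 108, 122, 139, 146, 144, 132, 121, 120, 122, 122, 126, 125, 124, 126, 125, 125, 124, 122, 122]
```

Request:
servo_tool(series=[40,-21,-5,0,0,5.5,40,-21,-5,0,0,5.5,40,-21,-5,0,0,5.5,40,-21,-5,0,0,5.5,42,-21,-14,0,0,5.5,41,-21,-14,0,0,5.3,0,0,0,0,0,0], hand=0.3)

```text
time_s: 2.17
tool_pos: [0.4914, 0.3915, 0.1987]
ee_rot: [-1.302, 1.15, 1.302]
ft_force: [-0.2, 0.5, 0.2]
finger_gap: 0.0599
```

```bash
python3 - <<'E'
from h import *
s=ctrl.get_state(); print(s["tool_pos"],s["finger_gap"],s["ft_force"])
w=ctrl.camera("wrist"); save(w,"w1"); t=ctrl.camera("top")
for n,c in(("wrist",w),("top",t)):
  for l,z in(("lid_handle",.021),("pan_mouth",.065)):
    print(n,l,[(maskrect(c,d["mask"],z),d["score"]) for d in ctrl.silhouettes(n,l)[:1]],[(np.round(d["position"],3),d["score"]) for d in ctrl.search_frame(n,l)[:1]])
print(proj(w,[.4886,.3937,.053]))
for (u,v) in((410,298.3),(442,294.7),(482,290.4)): print(ray(t,u,v,.134))
print(delta([.489,.394,.049],tool(97.4)))
E
```

```text
[0.49138148 0.39153764 0.19866319] 0.059860871868374264 [-0.19020985  0.48865708  0.20440055]
wrist lid_handle [((array([491. , 394.7]), array([171.5, 105.2]), 7.7), 0.63)] [(array([0.476, 0.392, 0.018]), 0.57)]
wrist pan_mouth [((array([567. , 198.8]), array([176.3, 135.5]), 11.4), 0.94)] [(array([0.558, 0.181, 0.045]), 0.77)]
top lid_handle [((array([488.5, 393.4]), array([171.8, 104.9]), 7.8), 0.66)] [(array([0.502, 0.372, 0.019]), 0.59)]
top pan_mouth [((array([566.9, 184.2]), array([176.8, 107.9]), 11.5), 0.56)] [(array([0.572, 0.19 , 0.046]), 0.62)]
[324.53287605 226.93954938]
[ 0.41766795 -0.15256903  0.134     ]
[ 0.42318511 -0.21837595  0.134     ]
[ 0.42970445 -0.30097093  0.134     ]
(array([ 1.000e-01, -1.000e-01, -1.517e+02]), array([-0. ,  0. , -0.1]))
```

View pics/w1.png

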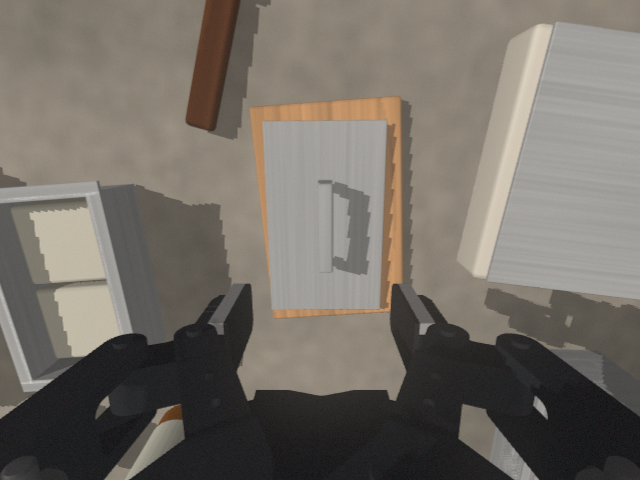

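The wrist view shows the handle at (326,226) between the open fingers, within about 1 mm of the prediction. I'll go down and grip.

Request:
servo_tool(series=[0,0,-38,0,0,0,0,0,-38,0,0,0,0,0,-38,0,0,0,0,0,-24,0,0,0,0,0,-14,0,0,0,0,0,0,0,0,0])

```text
time_s: 3.42
tool_pos: [0.489, 0.3935, 0.0477]
ee_rot: [-1.304, 1.146, 1.305]
ft_force: [1.0, 0.2, -0.2]
finger_gap: 0.0598
```

Request:
servo_tool(series=[0,0,0,0,0,0,0,0,0,0,0,0,0,0,0,0,0,0,0,0,0,0,0,0,0,0,0,0,0,0], hand=1)

```text
time_s: 4.05
tool_pos: [0.4898, 0.3939, 0.0494]
ee_rot: [-1.304, 1.143, 1.303]
ft_force: [-1.3, 0.7, 5.3]
finger_gap: 0.0106
```

Request:
servo_tool(series=[0,0,10,0,0,0,0,0,30,0,0,0,0,0,35,0,0,0,0,0,35,0,0,0,0,0,0,0,0,0,0,0,0,0,0,0])

```text
time_s: 4.8
tool_pos: [0.4886, 0.393, 0.1571]
ee_rot: [-1.304, 1.148, 1.305]
ft_force: [0.7, 0.1, -2.2]
finger_gap: 0.0105
```

```bash
python3 - <<'E'
from h import *
s=ctrl.get_state(); print(s["tool_pos"],s["finger_gap"],s["ft_force"],s["q"])
w=ctrl.camera("wrist"); save(w,"w2"); t=ctrl.camera("top")
for n,c in(("wrist",w),("top",t)):
  for l,z in(("lid_handle",.021+.11),("pan_mouth",.065)):
    print(n,l,[(maskrect(c,d["mask"],z),d["score"]) for d in ctrl.silhouettes(n,l)[:1]])
print(delta([.567,.1845,.2],tool(90+11.9)))
E
```

```text
[0.48859312 0.39295203 0.15706742] 0.01054800817815529 [ 0.65590906  0.0691419  -2.23396109] [ 6.58947588e-01  4.67418339e-01  1.57041890e+00  8.96259750e-05
  1.10624972e+00 -1.04154138e+00]
wrist lid_handle [((array([475.8, 391.3]), array([143.4, 101.9]), 7.6), 0.96)]
wrist pan_mouth [((array([389.1, 303.8]), array([22. , 73.1]), 81.1), 0.6)]
top lid_handle [((array([505.8, 352.7]), array([182.8,  74. ]), 31.7), 0.76)]
top pan_mouth []
(array([  77.9, -208.8,   42.8]), array([ 0.1, -0.1,  4.5]))
```

View pics/w2.png

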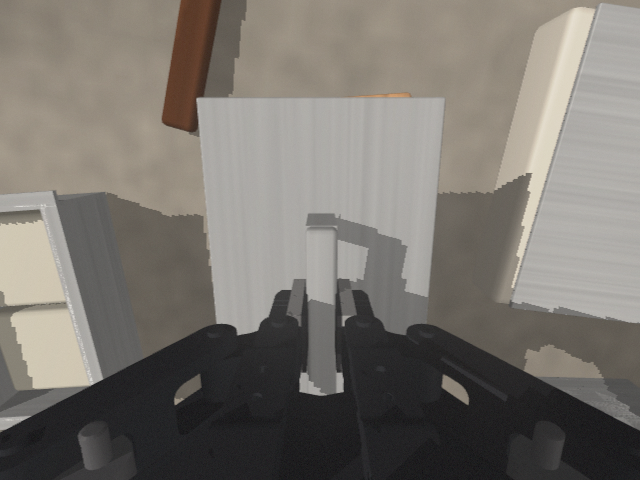

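The lid is held level, with its robot-side edge running from (198,98) to (445,98). I'll measure how it sits in the hand and where the pan is.

```bash
python3 - <<'E'
from h import *
w=ctrl.camera("wrist"); s=ctrl.get_state(); p=np.array(s["tool_pos"]); print(p, np.round(Rm(s["ee_rot"]),3))
z=p[2]-.0285
A=ray(w,198,98,z);B=ray(w,445,98,z); print(A,B,"width",np.linalg.norm(A-B))
d=(B-A)[:2]/np.linalg.norm((B-A)[:2]); n=np.array([-d[1],d[0]]); 
if n[0]<0:n=-n
C=(A+B)[:2]/2+n*.086; print("yaw x",np.degrees(np.arctan2(n[1],n[0])),"lid centre",C,"offset from tcp",(C-p[:2])*1000, "along/lat",(C-p[:2])@n*1000,(C-p[:2])@d*1000)
t=ctrl.camera("top"); m=ctrl.silhouettes("top","pan_mouth"); print(len(m))
E
```

```text
[0.48916656 0.39341172 0.15751334] [[-0.001 -0.992 -0.129]
 [-0.001 -0.129  0.992]
 [-1.     0.001 -0.001]]
[0.41224746 0.33172314 0.12901334] [0.39891449 0.43316487 0.12901334] width 0.10231418492592609
yaw x 7.487737967072541 lid centre [0.49084764 0.39365101] offset from tcp [1.68107589 0.23928948] along/lat 1.6979237420955657 0.018181269261483772
1
```

Request:
servo_tool(series=[0,-2,15,0,0,0,7,-10,15,0,0,0,15,-20,10,0,0,0,0,0,0,0,0,0])

```text
time_s: 5.75
tool_pos: [0.5133, 0.3604, 0.2008]
ee_rot: [-1.303, 1.142, 1.3]
ft_force: [-0.9, -0.2, -3.2]
finger_gap: 0.0106
```

Request:
servo_tool(series=[14,-44,0,0,0,1,14,-44,0,0,0,1,14,-44,0,0,0,1,14,-45,0,0,0,1.2,0,0,-30,0,0,0,0,0,-22,0,0,0,0,0,0,0,0,0])

```text
time_s: 6.62
tool_pos: [0.5662, 0.1842, 0.145]
ee_rot: [-1.355, 1.11, 1.36]
ft_force: [-0.6, 0.1, -1.0]
finger_gap: 0.0103
```

```bash
python3 - <<'E'
from h import *
w=ctrl.camera("wrist"); save(w,"w3"); t=ctrl.camera("top"); save(t,"t3"); sc=ctrl.camera("scene"); 
x=np.vstack([w["img"][:, :, ::-1]]); cv2.imwrite("pics/w3.png",x)
cv2.imwrite("pics/s3.png",cv2.resize(sc["img"][180:330,300:500,::-1],None,fx=4,fy=4,interpolation=cv2.INTER_CUBIC))
s=ctrl.get_state(); print(s["tool_pos"],delta([.5673,.1847,.148],tool(101.8)),s["ft_force"])
E
```

```text
[0.568039   0.18505168 0.1476282 ] (array([-0.7, -0.4,  0.4]), array([-0.1,  0.1,  0.2])) [ 0.5281221   0.4169547  -1.21713017]
```

View pics/w3.png

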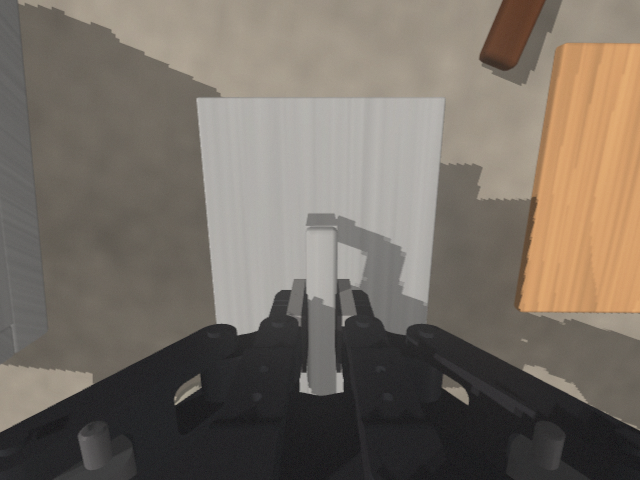

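The lid hides the pan in this view, so I'll rely on the top-camera difference between lid and pan, in which the camera bias cancels. I'll lower it gently and watch the force.

Request:
servo_tool(series=[0,0,-20,0,0,0,0,0,-16,0,0,0,0,0,-6,0,0,0,0,0,0,0,0,0])

```text
time_s: 7.28
tool_pos: [0.5674, 0.1846, 0.1042]
ee_rot: [-1.357, 1.106, 1.358]
ft_force: [-0.3, -0.3, -1.6]
finger_gap: 0.0104
```

Request:
servo_tool(series=[0,0,-2,0,0,0,0,0,-2,0,0,0,0,0,0,0,0,0])

```text
time_s: 7.65
tool_pos: [0.5674, 0.1846, 0.1004]
ee_rot: [-1.357, 1.106, 1.357]
ft_force: [-0.9, 0.1, -0.6]
finger_gap: 0.0107
```

Request:
servo_tool(series=[0,0,-2,0,0,0,0,0,-2,0,0,0,0,0,0,0,0,0,0,0,0,0,0,0])

```text
time_s: 8.15
tool_pos: [0.5674, 0.1845, 0.0965]
ee_rot: [-1.357, 1.106, 1.357]
ft_force: [-0.6, -1.4, -0.5]
finger_gap: 0.0105
```

```bash
python3 - <<'E'
from h import *
s=ctrl.get_state(); print(s["tool_pos"],s["ft_force"],s["moment"],s["finger_gap"])
sc=ctrl.camera("scene")
cv2.imwrite("pics/s4.png",cv2.resize(sc["img"][180:330,300:500,::-1],None,fx=4,fy=4,interpolation=cv2.INTER_CUBIC))
E
```

```text
[0.56743289 0.18453762 0.09648841] [-0.57394593 -1.41873979 -0.49436801] [-0.06361207  0.05340198  0.02886563] 0.010532686340085164
```

View pics/s4.png

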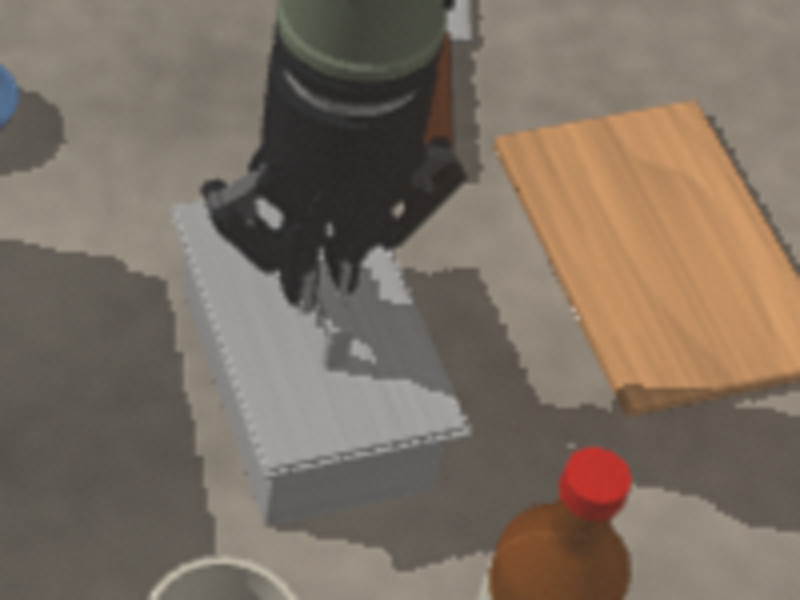

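The lid went into the mouth without jamming: the plate is flush with the rim from (270,470) to (468,430). I'll touch it down and release.

Request:
servo_tool(series=[0,0,-1,0,0,0,0,0,0,0,0,0,0,0,0,0,0,0])

```text
time_s: 8.57
tool_pos: [0.5675, 0.1845, 0.0965]
ee_rot: [-1.357, 1.106, 1.357]
ft_force: [-2.9, 0.4, 7.2]
finger_gap: 0.0107
```

Request:
servo_tool(series=[0,0,0,0,0,0,0,0,0,0,0,0,0,0,0,0,0,0,0,0,0,0,0,0], hand=0.35)

```text
time_s: 9.07
tool_pos: [0.5674, 0.1846, 0.0952]
ee_rot: [-1.357, 1.106, 1.357]
ft_force: [0.5, -0.5, -0.0]
finger_gap: 0.0552
```

Request:
servo_tool(series=[0,0,30,0,0,0,0,0,50,0,0,0,0,0,50,0,0,0,-50,-10,0,0,0,0,-50,-30,0,0,0,0,-30,-30,0,0,0,0,0,0,0,0,0,0])

```text
time_s: 9.95
tool_pos: [0.4352, 0.1132, 0.2256]
ee_rot: [-1.356, 1.108, 1.356]
ft_force: [1.2, 0.5, -0.7]
finger_gap: 0.0556
```

```bash
python3 - <<'E'
from h import *
s=ctrl.get_state(); print(s["tool_pos"],s["q"],s["ft_force"])
w=ctrl.camera("wrist"); save(w,"w5"); t=ctrl.camera("top"); save(t,"t5");sc=ctrl.camera("scene")
for n,c in(("wrist",w),("top",t)):
  for l,z in(("lid_handle",.068),("pan_mouth",.065)):
    print(n,l,[(maskrect(c,d["mask"],z),d["score"]) for d in ctrl.silhouettes(n,l)[:1]])
  print(proj(c,[.568,.1845,.1]))
cv2.imwrite("pics/c5.png",np.hstack([cv2.resize(a,(400,400)) for a in(t["img"][170:310,170:310,::-1],sc["img"][200:320,325:445,::-1])]))
# bar (hood) axis estimate
P=[ray(t,u,v,.134) for u,v in((410,298.3),(482,290.4))]; d=P[0]-P[1]; print("bar mid by px 401.5..487", (ray(t,402,299.2,.134)+ray(t,487,289.8,.134))/2, "yaw of bar from y",np.degrees(np.arctan2(-d[0],d[1])))
E
```

```text
[0.4351799  0.11321946 0.22561036] [ 2.29051389e-01  1.40021745e-01  1.86799732e+00 -1.71506406e-04
  1.13415923e+00 -1.54313283e+00] [ 1.21141355  0.48975872 -0.71731207]
wrist lid_handle [((array([540.2, 168.1]), array([111.3,  83.8]), 11.6), 0.56)]
wrist pan_mouth [((array([476.6, 167.2]), array([ 19.3, 106.9]), 10.1), 0.63)]
[371.51406492 399.35730733]
top lid_handle [((array([579.4, 186. ]), array([145.8, 105.2]), 11.6), 0.97)]
top pan_mouth []
[244.49633083 231.18341457]
bar mid by px 401.5..487 [ 0.42347043 -0.22374375  0.134     ] yaw of bar from y 4.636962155511354
```

View pics/c5.png

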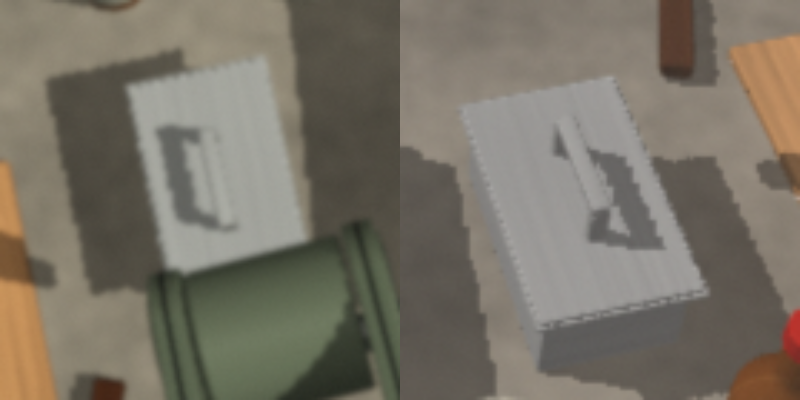

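The lid sits flat and square, with the handle centred, in both views. The hood bar's middle is at about (0.4235, -0.223) with a yaw of 4.6°. I'll go to the pre-grasp pose, tilted 20° forward and 100 mm back along the tool axis.

Request:
servo_tool(series=[0,-34,5,0,0,-9.7,0,-34,5,0,0,-9.7,0,-34,5,0,0,-9.7,0,-34,5,0,0,-9.7,0,-34,0,0,0,-9.7,0,-34,0,0,0,-9.7,0,-34,0,0,0,-9.7,0,-34,0,0,0,-9.7], hand=0.68)

```text
time_s: 11.3
tool_pos: [0.4379, -0.1585, 0.2451]
ee_rot: [-0.325, 1.546, 0.325]
ft_force: [-0.0, 0.5, 0.4]
finger_gap: 0.0276
```

Request:
servo_tool(series=[-10,-34,0,0,0,-9.7,-10,-33,0,0,0,-9.7,-15,0,-10,0.8,-10,0,-11,0,-10,0.8,-10,0,0,0,0,0,0,0,0,0,0,0,0,0])

```text
time_s: 12.05
tool_pos: [0.3925, -0.2253, 0.2262]
ee_rot: [-0.051, 1.219, 0.069]
ft_force: [0.2, -0.4, -0.0]
finger_gap: 0.0268
```

```bash
cat >> h.py <<'E'
YAW=np.radians(4.64); HX=np.array([np.cos(YAW),np.sin(YAW),0]); HY=np.array([-np.sin(YAW),np.cos(YAW),0])
def bartool(al): # forward tilt deg
    return R.from_rotvec(-np.radians(al)*HY).as_matrix()@tool(4.64)
E
python3 - <<'E'
from h import *
w=ctrl.camera("wrist"); save(w,"w6"); s=ctrl.get_state(); print(s["tool_pos"],np.round(s["q"],2),s["finger_gap"],s["ft_force"])
Rt=bartool(20); a=Rt[:,0]; print(a)
print("to pre",delta(np.array([.4235,-.223,.132])-.1*a,Rt)); print("to grasp",delta(np.array([.4235,-.223,.132])+.002*a,Rt))
print("bar px",proj(w,[.4235,-.223,.132]),[proj(w,np.array([.4235,-.223,.132])+k*HY) for k in(-.079,.079)])
E
```

```text
[ 0.39312591 -0.22531929  0.22643682] [-0.71  0.03  2.04  0.33  0.84 -0.98] 0.02740427142706098 [ 0.43075807 -0.72429197 -0.06502543]
[ 0.34089922  0.02766765 -0.93969262]
to pre (array([-3.7, -0.4, -0.5]), array([ 0.1,  0.1, -0. ]))
to grasp (array([ 31.1,   2.4, -96.3]), array([ 0.1,  0.1, -0. ]))
bar px [315.1595504  246.93812173] [array([315.50082294, 350.26331274]), array([314.75225055, 123.62220881])]
```

View pics/w6.png

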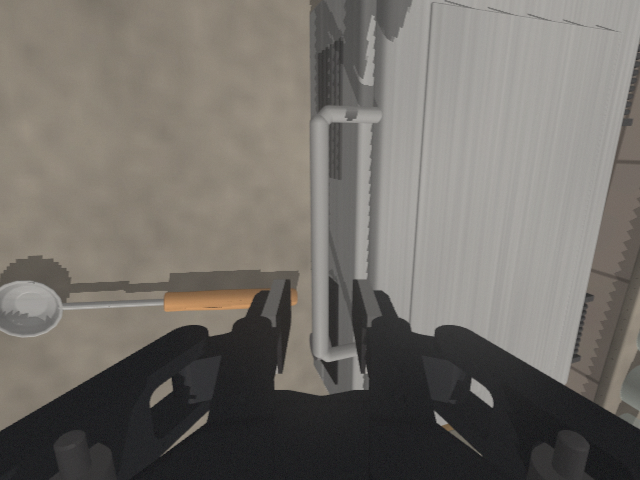

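The bar is at column 321, midway between the fingers (288 and 357) and so on the tool axis. The rear finger is clear of the lid's edge at about 365. I'll go straight in along the tool axis.

Request:
servo_tool(series=[8,0.6,-23,0,0,0,8,0.6,-23,0,0,0,7,0.6,-20,0,0,0,6,0.5,-16,0,0,0,5,0,-14,0,0,0,0,0,0,0,0,0])

```text
time_s: 12.85
tool_pos: [0.4271, -0.2219, 0.1289]
ee_rot: [-0.051, 1.221, 0.073]
ft_force: [-0.1, 0.5, -1.1]
finger_gap: 0.0273
```

Request:
servo_tool(series=[0,0,0,0,0,0,0,0,0,0,0,0,0,0,0,0,0,0,0,0,0,0,0,0], hand=1)

```text
time_s: 13.35
tool_pos: [0.4262, -0.2224, 0.1301]
ee_rot: [-0.05, 1.218, 0.069]
ft_force: [5.2, 2.0, -1.1]
finger_gap: 0.0101
```

```bash
cat > plan.py <<'E'
from h import *
s=ctrl.get_state(); print(np.round(s["tool_pos"],4),np.round(s["q"],2),round(s["finger_gap"],4),np.round(s["ft_force"],1))
Rn=Rm(s["ee_rot"]); p=np.array(s["tool_pos"]); b=p-.002*Rn[:,0]
f=np.degrees(np.arctan2(Rn[:,0]@HX,-Rn[2,0])); print("fwd tilt",f)
import sys
hinge=np.array([.4255,-.2225,.132])+.275*HX-[0,0,.008]
v=b-hinge; print("radius",np.hypot(v@HX,v[2]),"theta",np.arctan2(v[2],-v@HX)-np.arctan2(.008,.275),"lat",v@HY)
E
cat > arc.py <<'E'
from h import *
hinge=np.array([.4255,-.2225,.132])+.275*HX-[0,0,.008]
r=np.hypot(.275,.008); f0=np.arctan2(.008,.275)
pos=lambda th: hinge-r*np.cos(th+f0)*HX+[0,0,r*np.sin(th+f0)]
for a,b in((0,.2),(.2,.4),(.4,.6),(.6,.7),(.7,.8),(.8,.6),(.8,.62)):
    off=lambda t:.002*(bartool(20-np.degrees(t))[:,0])
    print(a,b,np.round((pos(b)+off(b)-pos(a)-off(a))*1000,1),np.round(np.degrees(b-a)*HY,1))
E
python3 plan.py; python3 arc.py
```

```text
[ 0.4262 -0.2224  0.1301] [-0.65  0.19  2.15  0.43  0.58 -1.07] 0.0101 [ 5.2  2.  -1.1]
fwd tilt 20.18059752817313
radius 0.27510333607783033 theta -0.00015625733209908427 lat 7.537837961414534e-05
0 0.2 [ 6.7  0.5 54.4] [-0.9 11.4  0. ]
0.2 0.4 [17.3  1.4 52. ] [-0.9 11.4  0. ]
0.4 0.6 [27.2  2.2 47.5] [-0.9 11.4  0. ]
0.6 0.7 [17.   1.4 21.5] [-0.5  5.7  0. ]
0.7 0.8 [19.1  1.5 19.6] [-0.5  5.7  0. ]
0.8 0.6 [-36.1  -2.9 -41.1] [  0.9 -11.4  -0. ]
0.8 0.62 [-32.9  -2.7 -36.7] [  0.8 -10.3  -0. ]
```

The bar is gripped, with the force steady at about 5 N. I'll raise it along the arc, turning the tool with the lid.

Request:
servo_tool(series=[0.8,0,13.8,-0.2,2.9,0,1.4,0.1,13.7,-0.2,2.8,0,2,0.2,13.5,-0.2,2.9,0,2.6,0.2,13.4,-0.3,2.8,0,0,0,0,0,0,0])

```text
time_s: 13.98
tool_pos: [0.4329, -0.2218, 0.1845]
ee_rot: [-0.059, 1.417, 0.067]
ft_force: [2.3, -0.1, -0.9]
finger_gap: 0.0099
```

Request:
servo_tool(series=[3.4,0.3,13.3,-0.2,2.9,0,4,0.3,13.2,-0.2,2.8,0,4.6,0.4,12.9,-0.2,2.9,0,5.3,0.4,12.6,-0.3,2.8,0,0,0,0,0,0,0])

```text
time_s: 14.6
tool_pos: [0.4497, -0.2203, 0.2354]
ee_rot: [-0.066, 1.618, 0.063]
ft_force: [0.9, -0.5, -1.8]
finger_gap: 0.0101
```

```bash
python3 plan.py
```

```text
[ 0.4497 -0.2203  0.2354] [-0.46  0.23  1.72 -0.03  1.23 -0.54] 0.0101 [ 0.9 -0.5 -1.8]
fwd tilt -2.7527018514555777
radius 0.27507371080092524 theta 0.39566320618255746 lat 0.0001865249645270836
```

Request:
servo_tool(series=[6,0.5,12.4,-0.2,2.9,0,6.6,0.5,12.1,-0.2,2.8,0,7.1,0.6,11.7,-0.2,2.9,0,7.7,0.6,11.3,-0.3,2.8,0,0,0,0,0,0,0])

```text
time_s: 15.22
tool_pos: [0.4764, -0.2181, 0.2825]
ee_rot: [-0.072, 1.819, 0.059]
ft_force: [-1.2, 0.7, 1.1]
finger_gap: 0.0102
```

Request:
servo_tool(series=[8.2,0.7,10.9,-0.25,2.85,0,8.8,0.7,10.6,-0.25,2.85,0,9.3,0.7,10.1,-0.25,2.85,0,9.8,0.8,9.6,-0.25,2.85,0,0,0,0,0,0,0,0,0,0,0,0,0])

```text
time_s: 15.98
tool_pos: [0.5121, -0.215, 0.3238]
ee_rot: [-0.08, 2.018, 0.052]
ft_force: [-1.7, 2.3, 1.6]
finger_gap: 0.0096
```

```bash
python3 plan.py; python3 - <<'E'
from h import *
c=ctrl.camera("scene"); save(c,"s7")
E
```

```text
[ 0.5121 -0.215   0.3238] [-0.33  0.46  1.23 -0.18  1.86 -0.42] 0.0096 [-1.7  2.3  1.6]
fwd tilt -25.678106516229235
radius 0.2751007756539331 theta 0.7934582054752904 lat 0.00044131188524648316
```

View pics/s7.png

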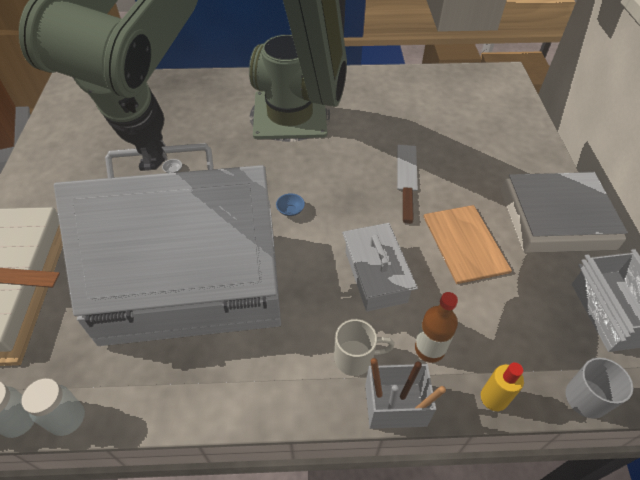

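The hood is raised, held at the bar at (155,160), at about 0.79 rad. The pan lid still sits square. I'll ease it back to about 0.61.

Request:
servo_tool(series=[-6,-0.5,-5.6,0.15,-1.7,0,-5.8,-0.5,-5.9,0.15,-1.7,0,-5.6,-0.4,-6.1,0.15,-1.7,0,-5.4,-0.4,-6.3,0.15,-1.7,0,-5.2,-0.4,-6.4,0.1,-1.7,0,-5,-0.4,-6.5,0.1,-1.8,0,0,0,0,0,0,0,0,0,0,0,0,0])

```text
time_s: 17.02
tool_pos: [0.48, -0.2178, 0.2875]
ee_rot: [-0.074, 1.838, 0.055]
ft_force: [0.7, 2.0, -0.9]
finger_gap: 0.0098
```

Request:
servo_tool(series=[0,0,0,0,0,0,0,0,0,0,0,0,0,0,0,0,0,0,0,0,0,0,0,0,0,0,0,0,0,0,0,0,0,0,0,0])

```text
time_s: 17.77
tool_pos: [0.48, -0.2178, 0.2876]
ee_rot: [-0.075, 1.837, 0.055]
ft_force: [0.6, 1.1, -0.9]
finger_gap: 0.0098
```

```bash
python3 plan.py; python3 - <<'E'
from h import *
c=ctrl.camera("scene"); save(c,"s8"); t=ctrl.camera("top")
for l in ["mug","bottle","dish","ladle","knife"]: print(l,[np.round(d["position"],3).tolist() for d in ctrl.search_frame("top",l)[:1]])
for l,z in(("lid_handle",.068),): print(l,[(maskrect(t,d["mask"],z),d["score"]) for d in ctrl.silhouettes("top",l)[:1]])
print(np.round(ctrl.get_state()["joint_vel"],3))
E
```

```text
[ 0.48   -0.2178  0.2876] [-0.38  0.34  1.46 -0.12  1.58 -0.45] 0.0098 [ 0.6  1.1 -0.9]
fwd tilt -15.339561891088577
radius 0.27510034232651426 theta 0.616601195806368 lat 0.00031212704281397
mug [[0.759, 0.129, 0.03]]
bottle [[0.734, 0.262, 0.125]]
dish [[0.364, 0.002, 0.014]]
ladle []
knife [[0.255, 0.301, 0.008]]
lid_handle [((array([566.1, 183.7]), array([172.7, 105.3]), 11.6), 0.56)]
[ 0.001  0.001 -0.     0.001  0.001  0.   ]
```

View pics/s8.png

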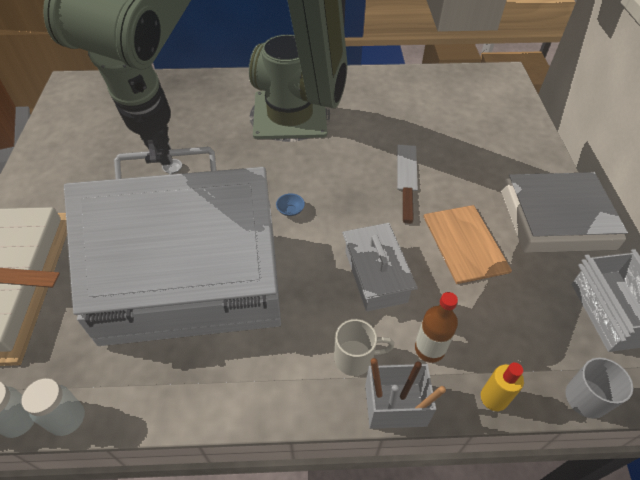

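The hood is held at about 0.617 rad at rest, with the bar in the fingers at (160,155). The pan lid's measured centre is (566,184) mm at 11.6°, and the pan's before was (567,184) mm at about 12°. Handing in.

```bash
python3 -c "
from plant import ctrl
print(ctrl.sign_off())"
```

```text
the job is handed in; nothing more can be done
None
```

I put the lid on the tofu pan and let go of it. Then I raised the well's sprung lid to about 0.79 rad, eased it back, and handed in the job with the fingers still holding its front bar at rest. It took about 18 s of the 64 s.

**Last checks**
- **Pan lid:** its measured centre is within about 1 mm of where I measured the pan before covering it, and its yaw within about 0.5°. It looks flat in the picture; I did not measure its tilt separately.
- **Sprung lid:** it is at about 0.617 rad (allowed 0.48 to 0.68), worked out from the gripper's position on the lid's arc. The arm's joint speeds were about 0.001 rad/s, and the fingers were closed on the bar.
- **Bystanders:** the mug, bottle, dish and knife read within about 5 mm of their start.

**Not confirmed:** the top camera's network did not find the ladle in the last check. In the last scene picture only its bowl showed, where it had been; the raised lid hid the rest. The pan itself is now hidden under its lid, so its position is only inferred from the lid's.

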